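# Discard the past-date portion pots

## Robot

A 6-joint arm with a two-finger parallel gripper is mounted at the origin on the work surface. World frame = base frame: x ahead of the robot, y to its left, z up, the work surface at z = 0. Lengths are in m, angles in degrees, forces in N, time in s.
With the tool pointing down it reaches from about 0.325 to 0.925 m from the base axis. Payload 3.1 kg.
Tool frame: the origin (TCP) lies midway between the tips of the shut fingers; the grasp point (between the pads) lies 19 mm behind it; z points along the fingers, y is the direction in which the jaws open and shut (so a half turn about z gives the same grasp; the last joint's range is limited). The gripper opens to 85 mm and grips with 20 to 120 N. Pads are 22 mm wide; open, the fingers measure 114 mm over their backs; the gripper's body (76 mm by 85 mm) begins 54 mm behind the grasp point. The pads swing forward as they close: fully open they stand 13 mm farther back than shut.
Start: joints at [56.654, 12.427, 92.441, -0, 75.132, -6.429], TCP at [0.283, 0.557, 0.231] pointing down, gripper open.
Joint ranges: [-157.48, 157.48], [-44.54, 120.13], [17.64, 146.25], [-64.5, 244.5], [7.68, 150.69], [-147.95, 147.95]. Speed limits (degrees/s): [159.86, 159.86, 180, 180, 180, 180].

## Interface

Orientations are given as [roll, pitch, yaw] about the fixed x, y, z axes, in that order (R = Rz(yaw) Ry(pitch) Rx(roll)).
In Python, from rig import * gives the robot as it stands. The module is installed in compiled form; this text tells all that it offers.
- The arm moves only by the tool drive_tool, never from a script. Its argument "targets" is a list that holds one entry, the list of rows, each a list of 7 numbers: the turn, a rotation vector about the world's x, y, z in degrees, then the shift along the world's x, y, z in units of 25 mm (1.0 is 25 mm), then the closure, from 0 (fully open) to 1 (shut). In form: [[[ax, ay, az, tx, ty, tz, grip], ...]]. A call has 1 to 5 rows; each row shifts and turns the commanded pose from where the row before left it; what a row does not reach is not made up. A row lasts 1/12 s, in which the tool goes at most 41.7 mm and 7.16 degrees, less where a joint would pass 70% of its speed; a pose out of reach is approached as far as the arm can. A call is refused whole if a number of a shift passes 1 or a number of a turn 7.16, either way. A call with a gripper value outside its range is refused whole. The fingers move at their own pace and stop on an object; "force" is the grip in N (left out, the last holds). Time passes only in rows, so rows that do not move let the fingers close. It gives the time, the measured TCP pose, the force and the opening at its end, in the units of the state.
- sense(): the state, without advancing time (a new reading comes with each control period).
- camera(name): name is "scene" or "top" or "wrist"; returns (picture, depth): 480x640x3 uint8, red, green, blue; 480x640 float32, m along the optical axis (not along the pixel's ray), 0 where there is no reading.
- camera_params(name): a dict with "mtx" (3x3 intrinsics, pixels), "eye" and "orientation" of the camera in the world. Camera axes: x right, y down, z forward; pixel columns grow to the right and rows downward; lengths in m; the calibration is good to about 2 mm. A picture is of the moment at which its call begins: read the wrist's pose just before it. camera_params takes no time and is no camera call; for the wrist camera it gives the pose at the moment of the call.
- job_done(): hands the job in, once; it reports no verdict.
Trained networks look in the newest picture that a camera, given by its name, has taken for a name from the list of things; names that differ only in an ending like _2 or _b are one class to them, and where a whole thing is asked for, a point or a joint stands for the part that bears it (a point fixed in the world has none). Each returns a list of dicts, best first, with "p" (0 to 1); they miss things now and then, are a little off and sometimes report something else, mostly with a low value. They report only what shows in the picture. A call takes as long as a camera call. They do not tell look-alikes from the thing itself.
- silhouettes(camera, query): "mask" (480x640 bool, what is visible of it) and "bbox" ([left, top, right, bottom] in pixels, round what is visible of it).
The state is a dict: "time_s": time; "joint_positions": joint angles; "joint_vel": joint speeds; "effort": joint torques, N m; "position": TCP position; "tool_rot": TCP orientation; "contact_force": force on the tool from outside, world axes, zero at the start; "moment": the same for the moment, N m; "width": finger opening in m.
Only numpy, scipy, OpenCV 4.12 (cv2) and the standard library are available. Lean on these libraries where they do the work, as an engineer would, in place of code of your own. Each camera call takes 0.05 s, during which the arm holds its last target.

## Task

The two portion pots with a red dot on the lid are past their date. Pull open the drawer of the white unit they stand on, slide both red-dotted pots over the unit's front edge into the drawer without lifting them, then push the drawer fully shut. Leave the green-dotted pots and everything else where they stand.

Things in the scene. Friction and masses are not known exactly. Their poses are not given: they have to be found in the camera images.
- unit: white drawer unit fixed to the counter, 280 mm deep (its x), 380 mm wide (its y), 110 mm tall, with a flat smooth top without a rim. Origin: centre of its underside, z up. The drawer front faces its -x, which points roughly to world -y. The top board is 12 mm thick and ends at unit x = -125 mm; with the drawer shut the 15 mm thick drawer front fills x = -140 to -125 mm, its upper edge 12.5 mm below the unit's top
- unit_drawer0 (a joint): how far the drawer is drawn out along the unit's -x, in m: 0 shut, 0.198 at the stop; starts shut or up to 0.025 out; it slides with about 1 N of friction and stays where it is left. The drawer is an open box, 235 mm by 332 mm inside (6 mm walls), 66 mm deep, its inner floor 22 mm above the counter; drawn out by d it leaves an opening of about d - 6 mm in front of the top board's edge
- unit_drawer0_handle (a point): middle of the drawer's dark round bar handle, 11 mm thick and 120 mm long, along the unit's y, 72 mm above the counter (38 mm below the unit's top). The bar's axis stands 35 mm out from the drawer front's outer face, leaving a 29 mm gap behind it; a short post near each end. Moves with the drawer; with the drawer shut it is at unit x = -175 mm, y = 0. Axes as the unit's
- drawer_floor (a point): centre of the drawer's inner floor; moves with the drawer, axes as the unit's
- reject_a: small round portion pot with a foil lid, 52 mm in diameter, 30 mm tall, 30 to 65 g; a red dot 30 mm wide on the lid: past its date, to be discarded; stands on the top of the drawer unit near its front edge, in one row with the three others, about 76 mm apart, in any order. Origin: centre of its underside, z up along the pot's axis
- reject_b: small round portion pot with a foil lid, 52 mm in diameter, 30 mm tall, 30 to 65 g; a red dot 30 mm wide on the lid: past its date, to be discarded; stands on the top of the drawer unit near its front edge, in one row with the three others, about 76 mm apart, in any order. Origin: centre of its underside, z up along the pot's axis
- good_a: small round portion pot with a foil lid, 52 mm in diameter, 30 mm tall, 30 to 65 g; a green dot 30 mm wide on the lid: good, stays; stands on the top of the drawer unit near its front edge, in one row with the three others, about 76 mm apart, in any order. Origin: centre of its underside, z up along the pot's axis
- good_b: small round portion pot with a foil lid, 52 mm in diameter, 30 mm tall, 30 to 65 g; a green dot 30 mm wide on the lid: good, stays; stands on the top of the drawer unit near its front edge, in one row with the three others, about 76 mm apart, in any order. Origin: centre of its underside, z up along the pot's axis
- bowl: dark red bowl, 90 mm across the rim, 40 mm tall, on the rear half of the unit's top. Origin: centre of its underside. A bystander
- glass: single empty glass tumbler on the counter in front of the block of tumblers on the right, 66 mm across the rim, 90 mm tall. Origin: centre of its underside. A bystander
- mug: white mug on the counter behind the unit (left), 76 mm across the rim, 85 mm tall. Origin: centre of its underside. A bystander
Mind the look-alikes: they are no part of the job. What is shaped like the good_b but black is not meant. Leave any brown look-alike of the good_a alone.

How it is judged:
By the outcome, as a careful person would: the job done as asked, in the order asked, and still so for the second after the job is handed in, with the robot touching nothing.
It also fails if it takes over 67 s, if anything falls off the work surface, if the arm or the gripper's body presses on something with over 40 N, if the wrist force passes 120 N, or if a joint passes its speed limit or range.

## Working session

There is one attempt and no reset: what is moved stays moved. The work goes in short steps, Python scripts to look and compute and a tool call to move; the robot and the scene stay as the last step left them, time stands still between calls to the robot, and variables do not carry over. Pictures are saved under pics/ and viewed, and the job is handed in when it is done.

Besides the shell and the picture viewer there is one more tool, called after "Emit:" by a JSON object that holds its "method" and its "body". drive_tool: Moves the arm, as the interface text tells. Its arguments: {"type":"object","properties":{"targets":{"type":"array"},"force":{"type":"number"}},"required":["targets"]}

```bash
mkdir -p pics; ls; cat > h.py <<'E'
from rig import *
import numpy as np, cv2
from scipy.spatial.transform import Rotation as R
def rot(o):
    o=np.array(o,float)
    if o.shape==(3,3): return o
    if o.size==4: return R.from_quat(o).as_matrix()
    return R.from_euler('xyz',o,degrees=True).as_matrix()
def pts(name,depth,mask=None,P=None):
    P=P or camera_params(name); K=np.array(P['mtx'])
    v,u=np.nonzero((depth>0)&(mask if mask is not None else True))
    z=depth[v,u]
    c=np.stack([(u-K[0,2])/K[0,0]*z,(v-K[1,2])/K[1,1]*z,z],1)
    return c@rot(P['orientation']).T+np.array(P['eye']),u,v
def proj(name,X,P=None):
    P=P or camera_params(name); K=np.array(P['mtx'])
    c=(np.atleast_2d(X)-np.array(P['eye']))@rot(P['orientation'])
    p=c@K.T
    return p[:,:2]/p[:,2:]
def save(n,img): cv2.imwrite('pics/'+n,cv2.cvtColor(img,cv2.COLOR_RGB2BGR))
E
python3 - <<'E'
from h import *
print(sense())
for n in ['scene','top','wrist']:
    print(n,camera_params(n))
    p,d=camera(n); save(n+'0.png',p); np.savez(''+n+'0.npz',p=p,d=d)
E
```

```text
pics
{'time_s': 0.0, 'joint_positions': array([ 5.66544751e+01,  1.24761395e+01,  9.25288377e+01, -6.70088840e-04,
        7.51334346e+01, -6.42513316e+00]), 'joint_vel': array([-0.07630232, -0.02816023, -0.0484005 ,  0.02178172,  0.00293001,
       -0.0307878 ]), 'effort': array([ 6.38244546e-04, -3.96840441e+01, -3.03853691e+01, -7.49282185e-05,
        9.76348267e-03, -8.70538202e-06]), 'position': array([0.28246411, 0.55660583, 0.22997171]), 'tool_rot': array([-1.79862385e+02, -1.48457639e-02,  1.53079763e+02]), 'contact_force': array([ 0.2544467 ,  0.07260264, -0.68280529]), 'moment': array([0.01834494, 0.00957716, 0.01776279]), 'width': 0.08536485975742679}
scene {'mtx': array([[463.66377001,   0.        , 323.96635539],
       [  0.        , 463.66377001, 235.64959096],
       [  0.        ,   0.        ,   1.        ]]), 'eye': array([ 1.33524624, -0.05560115,  1.07345708]), 'orientation': array([-139.37620969,    0.53055631,   84.93617487])}
top {'mtx': array([[584.11876772,   0.        , 320.7199407 ],
       [  0.        , 584.11876772, 243.65698281],
       [  0.        ,   0.        ,   1.        ]]), 'eye': array([ 0.36745786, -0.00450274,  1.40415357]), 'orientation': array([-173.62222998,   -0.51894519,  -88.68658289])}
wrist {'mtx': array([[347.33263835,   0.        , 322.35571029],
       [  0.        , 347.33263835, 238.66026618],
       [  0.        ,   0.        ,   1.        ]]), 'eye': array([0.21266455, 0.59241213, 0.37303769]), 'orientation': array([1.62296029e+02, 7.55280090e-02, 6.30651079e+01])}
```

View pics/scene0.png

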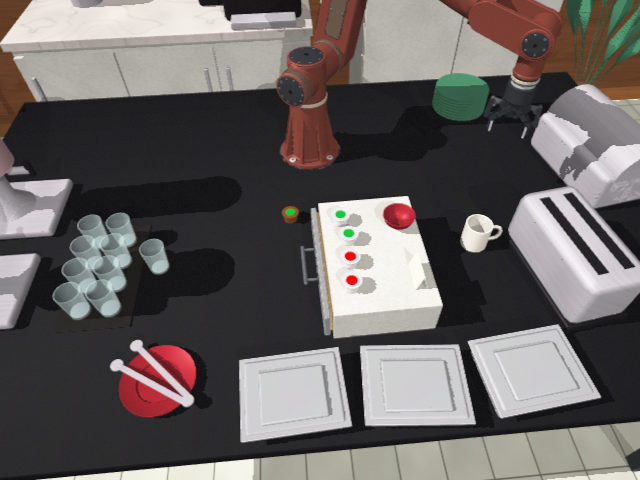

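View pics/top0.png

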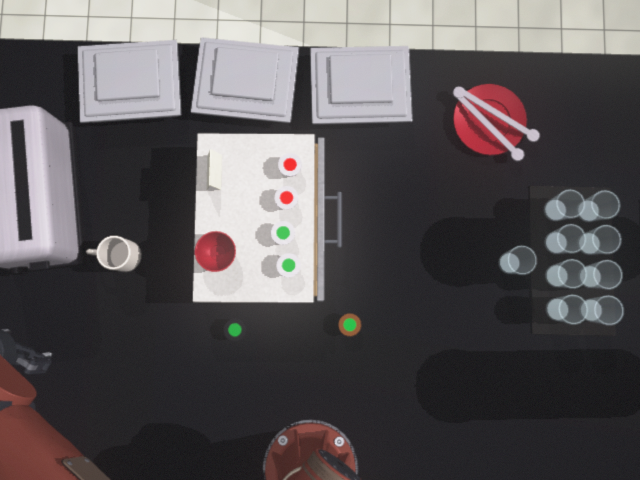

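View pics/wrist0.png

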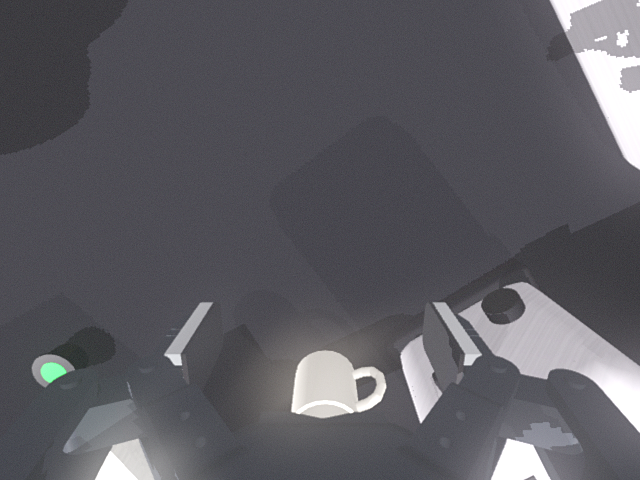

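The top view shows the pots on the unit: red dots at (290,164) and (286,197), green at (283,232) and (288,265). The look-alikes on the counter are black at (235,329) and brown at (350,324). The red ones standing on the white unit are the ones meant. Next I measure.

```bash
python3 - <<'E'
from h import *
def tri(p1,P1,p2,P2):
    A=[];b=[]
    rays=[]
    for p,P in((p1,P1),(p2,P2)):
        K=np.array(P['mtx']);d=rot(P['orientation'])@np.linalg.inv(K)@np.array([p[0],p[1],1]);d/=np.linalg.norm(d)
        rays.append((np.array(P['eye']),d))
    M=sum(np.eye(3)-np.outer(d,d) for o,d in rays);v=sum((np.eye(3)-np.outer(d,d))@o for o,d in rays)
    X=np.linalg.solve(M,v); return X,[np.linalg.norm((np.eye(3)-np.outer(d,d))@(X-o)) for o,d in rays]
D={}
for n in['top','scene']:
    f=np.load(n+'0.npz');p=f['p'];d=f['d'];P=camera_params(n)
    hsv=cv2.cvtColor(p,cv2.COLOR_RGB2HSV).astype(int)
    red=(((hsv[...,0]<5)|(hsv[...,0]>175))&(hsv[...,1]>200)&(hsv[...,2]>200)); gr=((hsv[...,0]>50)&(hsv[...,0]<80)&(hsv[...,1]>150)&(hsv[...,2]>120))
    for nm,m in(('r',red),('g',gr)):
        k,l,s,c=cv2.connectedComponentsWithStats(m.astype(np.uint8))
        for i in range(1,k):
            if 40<s[i,4]<600:
                X,_,_=pts(n,d,l==i,P)
                print(n,nm,c[i].round(1),s[i],np.median(X,0).round(4)); D.setdefault((n,nm),[]).append((c[i],np.median(X,0)))
PT,PS=camera_params('top'),camera_params('scene')
for nm in'rg':
    for c,X in D['top',nm]:
        for c2,X2 in D['scene',nm]:
            if np.linalg.norm((X-X2)[:2])<.03: print(nm,c.round(),[a for a in tri(c,PT,c2,PS)])
# unit top plane
f=np.load('top0.npz');X,u,v=pts('top',f['d'],None,PT)
img=f['p'][v,u]
s=(img.min(1)>170)&(u>180)&(u<330)&(v>125)&(v<310)&(X[:,2]>.09)&(X[:,2]<.13)
print('top z',np.median(X[s,2]))
s=s&(abs(X[:,2]-np.median(X[s,2]))<.008)
m=np.zeros((480,640),np.uint8);m[v[s],u[s]]=1
m=cv2.morphologyEx(m,cv2.MORPH_CLOSE,np.ones((45,45)));
pm=np.zeros_like(m);Y,uu,vv=pts('top',f['d'],m>0,PT)
Y=Y[abs(Y[:,2]-.11)<.01]
r=cv2.minAreaRect((Y[:,:2]*1000).astype(np.float32));print(r,cv2.boxPoints(r))
# handle and front
s=(u>317)&(u<345)&(v>130)&(v<310)&(X[:,2]>.05)
for a,b in((325,337),(338,342),(318,325)):
    for v0 in range(140,300,20):
        q=s&(u>=a)&(u<=b)&(v>=v0)&(v<v0+20)
        if q.any(): print(a,b,v0,q.sum(),np.median(X[q],0).round(3))
c=np.concatenate([cv2.resize(f['p'][120:340,180:380],None,fx=2.5,fy=2.5)],1);save('crop1.png',c)
E
```

```text
top r [289.5 164.3] [285 160  10  10  83] [0.6841 0.0597 0.1403]
top g [282.8 232.3] [278 227  11  11  96] [0.5319 0.0702 0.141 ]
top g [288.2 264.9] [283 260  11  11  96] [0.4605 0.0569 0.1416]
top g [349.4 324.3] [344 319  12  12 109] [ 0.3342 -0.0838  0.031 ]
top g [234.4 329.4] [229 324  12  12 122] [0.3165 0.1828 0.0312]
scene r [349.8 255.8] [345 252  10   8  64] [0.6109 0.0661 0.1407]
scene r [351.5 279.9] [347 276  10   9  75] [0.686  0.0608 0.1403]
scene g [289.9 211.5] [286 209   9   7  49] [ 0.3335 -0.0828  0.0303]
scene g [340.  213.9] [336 211   9   7  52] [0.4618 0.0575 0.1405]
scene g [348.3 232.9] [344 230  10   7  59] [0.5321 0.0719 0.1397]
r [290. 164.] [array([0.68429579, 0.0607414 , 0.13822152]), [np.float64(0.0004217154390578041), np.float64(0.0004217154390578083)]]
g [283. 232.] [array([0.5321691 , 0.07133608, 0.13865987]), [np.float64(0.0007783816885002987), np.float64(0.0007783816885002856)]]
g [288. 265.] [array([0.46113904, 0.05714867, 0.13898499]), [np.float64(0.00043082500583114673), np.float64(0.0004308250058311407)]]
g [349. 324.] [array([ 0.33367107, -0
[... 241 characters left out ...]
.5258  ]
 [384.96573  -20.91825 ]
 [765.49243  -12.455673]
 [759.1      274.98837 ]]
325 337 180 44 [ 0.625 -0.037  0.076]
325 337 200 20 [ 0.596 -0.049  0.076]
325 337 220 20 [ 0.549 -0.05   0.077]
325 337 240 43 [ 0.523 -0.039  0.076]
338 342 180 24 [ 0.628 -0.053  0.078]
338 342 200 60 [ 0.596 -0.053  0.077]
338 342 220 60 [ 0.55  -0.054  0.077]
338 342 240 23 [ 0.518 -0.055  0.078]
318 325 140 120 [ 0.73  -0.007  0.098]
318 325 160 120 [ 0.684 -0.009  0.098]
318 325 180 126 [ 0.636 -0.01   0.098]
318 325 200 120 [ 0.591 -0.011  0.098]
318 325 220 119 [ 0.547 -0.012  0.098]
318 325 240 125 [ 0.502 -0.014  0.098]
318 325 260 119 [ 0.455 -0.014  0.098]
318 325 280 120 [ 0.411 -0.015  0.098]
```

View pics/crop1.png

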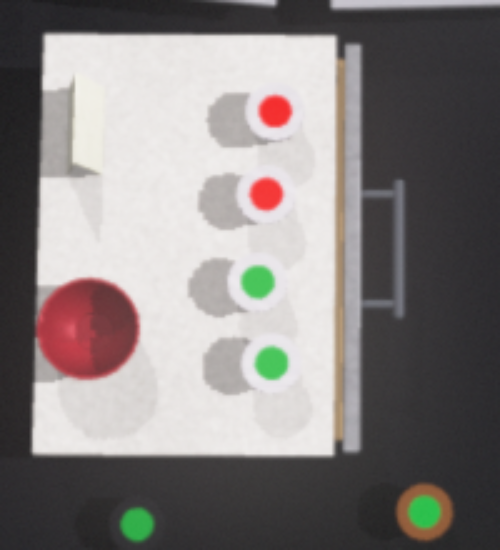

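Emit:
{"method": "drive_tool", "body": {"targets": [[[0, 0, 1.13, 0.465, -0.975, 0, 0.7], [0, 0, 1.13, 0.465, -0.975, 0, 0.7], [0, 0, 1.13, 0.465, -0.975, 0, 0.7], [0, 0, 1.13, 0.465, -0.975, 0, 0.7], [0, 0, 1.13, 0.465, -0.975, 0, 0.7]]]}}

```text
time_s: 0.57
position: [0.3411, 0.4341, 0.2308]
tool_rot: [-180.0, -0.0, 158.8]
contact_force: [-0.4, 0.2, 0.3]
width: 0.0264
```

Emit:
{"method": "drive_tool", "body": {"targets": [[[0, 0, 1.13, 0.465, -0.975, 0, 0.7], [0, 0, 1.13, 0.465, -0.975, 0, 0.7], [0, 0, 1.13, 0.465, -0.975, 0, 0.7], [0, 0, 1.13, 0.465, -0.975, 0, 0.7], [0, 0, 1.13, 0.465, -0.975, 0, 0.7]]]}}

```text
time_s: 0.98
position: [0.3993, 0.3122, 0.231]
tool_rot: [-180.0, -0.0, 164.4]
contact_force: [0.5, 0.4, 0.9]
width: 0.0255
```

Emit:
{"method": "drive_tool", "body": {"targets": [[[0, 0, 1.13, 0.465, -0.975, 0, 0.7], [0, 0, 1.13, 0.465, -0.975, 0, 0.7], [0, 0, 1.13, 0.465, -0.975, 0, 0.7], [0, 0, 1.13, 0.465, -0.975, 0, 0.7], [0, 0, 1.13, 0.465, -0.975, 0, 0.7]]]}}

```text
time_s: 1.4
position: [0.4574, 0.1903, 0.2311]
tool_rot: [-180.0, -0.0, 170.1]
contact_force: [0.2, 1.3, 0.0]
width: 0.0255
```

Emit:
{"method": "drive_tool", "body": {"targets": [[[0, 0, 1.13, 0.465, -0.975, 0, 0.7], [0, 0, 1.13, 0.465, -0.975, 0, 0.7], [0, 0, 1.13, 0.465, -0.975, 0, 0.7], [0, 0, 1.13, 0.465, -0.975, 0, 0.7], [0, 0, 1.13, 0.465, -0.975, 0, 0.7]]]}}

```text
time_s: 1.82
position: [0.5155, 0.0685, 0.231]
tool_rot: [180.0, -0.0, 175.7]
contact_force: [-0.3, 0.8, 0.7]
width: 0.0258
```

Emit:
{"method": "drive_tool", "body": {"targets": [[[0, 0, 1.13, 0.465, -0.975, 0, 0.7], [0, 0, 1.13, 0.465, -0.975, 0, 0.7], [0, 0, 1.13, 0.465, -0.975, 0, 0.7], [0, 0, 1.13, 0.465, -0.975, 0, 0.7], [0, 0, 0, 0, 0, 0, 0.7]]]}}

```text
time_s: 2.23
position: [0.5635, -0.0319, 0.2311]
tool_rot: [-179.9, 0.1, -180.0]
contact_force: [-0.7, -0.1, 0.5]
width: 0.0259
```

```bash
python3 - <<'E'
from h import *
P=camera_params('wrist');s=sense();print(s['position'],s['tool_rot'])
p,d=camera('wrist');save('wrist1.png',p)
X,u,v=pts('wrist',d,None,P)
# handle in world: z .06-.085,y -.09..-.03
q=(X[:,2]>.064)&(X[:,2]<.09)&(X[:,1]>-.1)&(X[:,1]<-.025)&(X[:,0]>.45)&(X[:,0]<.7)
print(q.sum())
for x in np.arange(.49,.66,.01):
    w=q&(abs(X[:,0]-x)<.005)
    if w.sum()>2: print(x.round(3),w.sum(),np.percentile(X[w,1],[5,50,95]).round(4),np.percentile(X[w,2],[50,95]).round(4))
E
```

```text
[ 0.56350237 -0.03187951  0.23114862] [-1.79853880e+02  6.93390622e-02 -1.79984858e+02]
2114
0.51 100 [-0.0576 -0.0531 -0.049 ] [0.0763 0.078 ]
0.52 388 [-0.0568 -0.044  -0.0271] [0.076 0.078]
0.53 167 [-0.0579 -0.0519 -0.0436] [0.0767 0.0784]
0.54 144 [-0.0574 -0.0528 -0.0478] [0.0769 0.0782]
0.55 136 [-0.0576 -0.0522 -0.0479] [0.0768 0.0785]
0.56 138 [-0.057  -0.0523 -0.0473] [0.0768 0.0784]
0.57 128 [-0.0572 -0.0521 -0.0474] [0.0769 0.0785]
0.58 128 [-0.0567 -0.0518 -0.0468] [0.0769 0.0785]
0.59 126 [-0.0568 -0.0517 -0.0469] [0.077  0.0783]
0.6 116 [-0.0561 -0.0514 -0.047 ] [0.0769 0.0785]
0.61 118 [-0.0564 -0.0515 -0.0462] [0.0768 0.0783]
0.62 269 [-0.0556 -0.0435 -0.027 ] [0.0759 0.0781]
0.63 145 [-0.0558 -0.0491 -0.0305] [0.0763 0.0782]
0.64 11 [-0.0536 -0.0503 -0.0475] [0.076  0.0775]
```

View pics/wrist1.png

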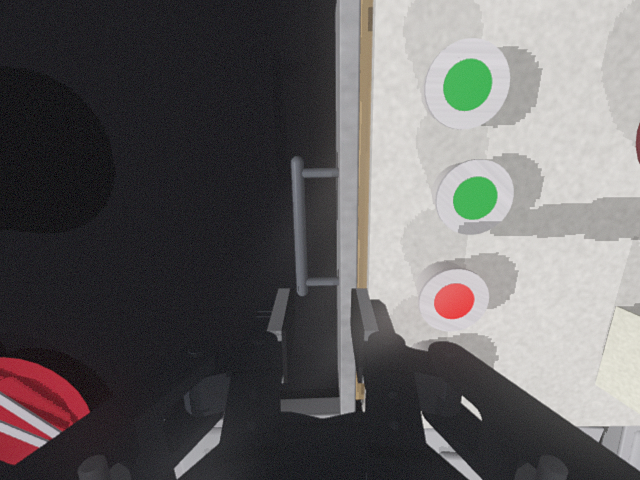

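Wrist view: handle bar runs from (297,160) to (302,292), red pot at (455,300). Handle axis is at y≈-0.0525 and z≈0.072, which matches the text.

Emit:
{"method": "drive_tool", "body": {"targets": [[[0, 0, 1.3, 0.38, -0.83, 0, 0.7], [0, 0, 0, 0, 0, -0.9, 0.7], [0, 0, 0, 0, 0, -1, 0.7], [0, 0, 0, 0, 0, -1, 0.7], [0, 0, 0, 0, 0, -1, 0.7]]]}}

```text
time_s: 2.7
position: [0.5709, -0.0473, 0.1328]
tool_rot: [180.0, -0.0, -178.5]
contact_force: [0.2, 0.1, -0.5]
width: 0.0256
```

Emit:
{"method": "drive_tool", "body": {"targets": [[[0, 0, 0, 0, 0, -1, 0.7], [0, 0, 0, 0, 0, 0, 0.7]]]}}

```text
time_s: 2.87
position: [0.5659, -0.0463, 0.1026]
tool_rot: [179.8, -0.7, -178.5]
contact_force: [-1.5, -0.5, -1.1]
width: 0.0257
```

```bash
python3 - <<'E'
from h import *
s=sense();print(s['position'],s['tool_rot'],s['contact_force'])
p,d=camera('wrist');save('wrist2.png',p)
E
```

```text
[ 0.56589206 -0.04628911  0.10263092] [ 179.81007491   -0.69347265 -178.46331101] [-1.45703145 -0.48240806 -1.07958322]
```

View pics/wrist2.png

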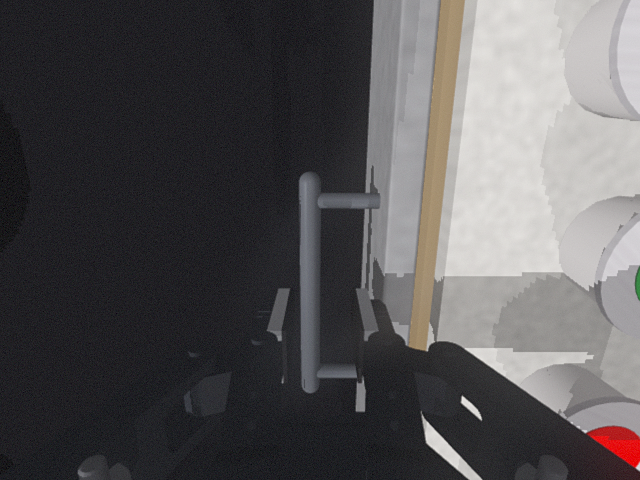

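Emit:
{"method": "drive_tool", "body": {"targets": [[[0, 0, 0, 0, 0, 0, 0.7], [0, 0, 0, 0, 0, 0, 0.7], [0, 0, 0, 0, 0, 0, 0.7]]]}}

```text
time_s: 3.17
position: [0.5732, -0.0485, 0.1113]
tool_rot: [-179.9, 0.2, -178.5]
contact_force: [-0.2, 0.6, 0.6]
width: 0.0257
```

```bash
python3 - <<'E'
from h import *
s=sense();print(s['position'],s['tool_rot'],s['contact_force'],s['joint_positions'])
p,d=camera('scene');save('scene2.png',cv2.resize(p[150:350,250:450],None,fx=3,fy=3))
E
```

```text
[ 0.57319971 -0.04850318  0.11129687] [-179.94823847    0.24104233 -178.47993147] [-0.19092498  0.57299276  0.59170535] [-1.18290210e+01  1.38409294e+01  1.04638944e+02  6.03187013e-03
  6.12736457e+01 -1.03351868e+02]
```

View pics/scene2.png

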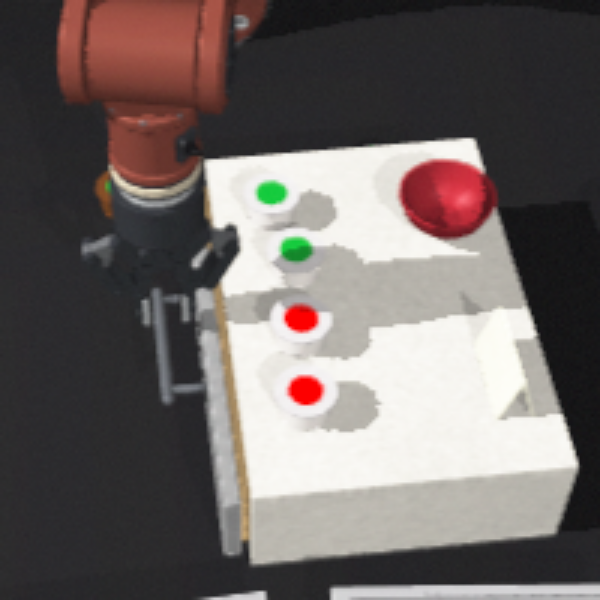

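```bash
python3 - <<'E'
from h import *
p,d=camera('scene')
X,u,v=pts('scene',d)
q=(abs(X[:,0]-.573)<.06)&(X[:,1]>-.13)&(X[:,1]<.04)&(p[v,u].max(1)<90)&(X[:,2]>.1)&(X[:,2]<.35)
for z in np.arange(.10,.3,.01):
    w=q&(abs(X[:,2]-z)<.005)
    if w.sum()>2: print(z.round(3),w.sum(),'y rel tcp',(np.percentile(X[w,1],[2,98])+.0485).round(3))
E
```

```text
0.12 11 y rel tcp [-0.025  0.023]
0.13 13 y rel tcp [-0.026  0.025]
0.14 14 y rel tcp [-0.027  0.025]
0.15 16 y rel tcp [-0.03   0.029]
0.16 67 y rel tcp [-0.043  0.043]
0.17 96 y rel tcp [-0.048  0.046]
0.18 76 y rel tcp [-0.054  0.051]
0.19 81 y rel tcp [-0.059  0.055]
0.2 110 y rel tcp [-0.065  0.059]
0.21 157 y rel tcp [-0.062  0.062]
0.22 76 y rel tcp [-0.041  0.046]
0.23 21 y rel tcp [-0.04   0.039]
0.24 34 y rel tcp [-0.038  0.033]
0.25 83 y rel tcp [-0.035  0.035]
0.26 89 y rel tcp [-0.036  0.033]
0.27 92 y rel tcp [-0.036  0.036]
0.28 129 y rel tcp [-0.034  0.035]
0.29 30 y rel tcp [-0.035  0.033]
```

Emit:
{"method": "drive_tool", "body": {"targets": [[[0, 0, 0, 0, -0.16, 0, 0.7], [0, 0, 0, 0, 0, -0.5, 0.7], [0, 0, 0, 0, 0, -0.5, 0.7], [0, 0, 0, 0, 0, -0.5, 0.7], [0, 0, 0, 0, 0, -0.5, 0.7]]]}}

```text
time_s: 3.68
position: [0.5703, -0.0523, 0.0565]
tool_rot: [180.0, -0.1, -178.5]
contact_force: [0.1, -0.9, 0.2]
width: 0.0255
```

Emit:
{"method": "drive_tool", "body": {"targets": [[[0, 0, 0, 0, 0, 0, 0.7], [0, 0, 0, 0, 0, 0, 0.7], [0, 0, 0, 0, 0, 0, 0.7]]]}}

```text
time_s: 3.93
position: [0.5707, -0.0523, 0.0576]
tool_rot: [180.0, -0.1, -178.5]
contact_force: [0.9, -0.6, -0.3]
width: 0.0257
```

Emit:
{"method": "drive_tool", "body": {"targets": [[[0, 0, 0, 0, 0, 0, 1], [0, 0, 0, 0, 0, 0, 1], [0, 0, 0, 0, 0, 0, 1], [0, 0, 0, 0, 0, 0, 1]]], "force": 25}}

```text
time_s: 4.27
position: [0.5711, -0.0524, 0.0584]
tool_rot: [180.0, -0.0, -178.5]
contact_force: [0.4, -0.2, -2.1]
width: 0.0099
```

Emit:
{"method": "drive_tool", "body": {"targets": [[[0, 0, 0, 0.006, -0.3, 0, 1], [0, 0, 0, 0.014, -0.6, 0, 1], [0, 0, 0, 0.014, -0.6, 0, 1], [0, 0, 0, 0.014, -0.6, 0, 1], [0, 0, 0, 0.014, -0.6, 0, 1]]]}}

```text
time_s: 4.68
position: [0.5723, -0.1206, 0.0584]
tool_rot: [179.9, -0.1, -178.5]
contact_force: [-1.2, 1.9, -2.3]
width: 0.0099
```

Emit:
{"method": "drive_tool", "body": {"targets": [[[0, 0, 0, 0.014, -0.6, 0, 1], [0, 0, 0, 0.014, -0.6, 0, 1], [0, 0, 0, 0.014, -0.6, 0, 1], [0, 0, 0, 0.014, -0.6, 0, 1], [0, 0, 0, 0.014, -0.6, 0, 1]]]}}

```text
time_s: 5.1
position: [0.5738, -0.1964, 0.0585]
tool_rot: [180.0, -0.1, -178.5]
contact_force: [-2.2, 1.9, -1.6]
width: 0.0098
```

Emit:
{"method": "drive_tool", "body": {"targets": [[[0, 0, 0, 0.014, -0.6, 0, 1], [0, 0, 0, 0.014, -0.6, 0, 1], [0, 0, 0, 0.01, -0.3, 0, 1], [0, 0, 0, 0, 0, 0, 1], [0, 0, 0, 0, 0, 0, 1]]]}}

```text
time_s: 5.52
position: [0.5745, -0.2349, 0.0584]
tool_rot: [-179.9, -0.1, -178.5]
contact_force: [-4.9, -1.0, -0.6]
width: 0.0098
```

```bash
python3 - <<'E'
from h import *
s=sense();print(s['position'],s['tool_rot'],s['contact_force'],s['width'])
p,d=camera('top');save('top3.png',p)
E
```

```text
[ 0.57451859 -0.2349191   0.05844578] [-1.79909228e+02 -1.38082886e-01 -1.78528926e+02] [-4.91375625 -0.99631462 -0.59340363] 0.009767501503878112
```

View pics/top3.png

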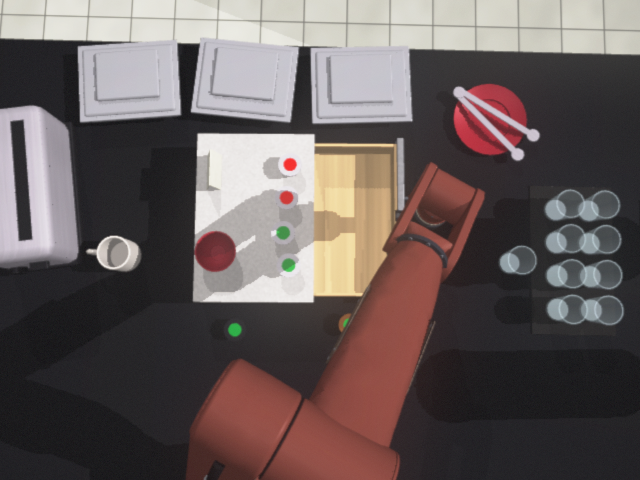

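Emit:
{"method": "drive_tool", "body": {"targets": [[[0, 0, 0, 0, 0, 0, 0.7], [0, 0, 0, 0, 0, 0, 0.7], [0, 0, 0, 0, 0, 0.3, 0.7], [0, 0, 0, 0, 0, 0.8, 0.7], [0, 0, 0, 0, 0, 0.9, 0.7]]]}}

```text
time_s: 5.98
position: [0.5756, -0.2323, 0.109]
tool_rot: [180.0, -0.0, -178.5]
contact_force: [-0.4, 0.9, -0.4]
width: 0.0258
```

Emit:
{"method": "drive_tool", "body": {"targets": [[[0, 0, 0, 0, 0, 0.9, 0.7], [0, 0, 0, 0, 0, 0.9, 0.7], [0, 0, 0, 0, 0, 0.9, 0.7], [0, 0, 0, 0, 0, 0.9, 0.7], [0, 0, 0, 0, 0, 0, 0.7]]]}}

```text
time_s: 6.4
position: [0.5803, -0.2346, 0.2071]
tool_rot: [-179.6, 0.7, -178.5]
contact_force: [1.8, 0.0, 0.9]
width: 0.0257
```

Emit:
{"method": "drive_tool", "body": {"targets": [[[0, 0, -5.64, 0.0875, 0.8875, 0, 0.7], [0, 0, -5.64, 0.0875, 0.8875, 0, 0.7], [0, 0, -5.64, 0.0875, 0.8875, 0, 0.7], [0, 0, -5.64, 0.0875, 0.8875, 0, 0.7], [0, 0, -5.64, 0.0875, 0.8875, 0, 0.7]]]}}

```text
time_s: 6.82
position: [0.5872, -0.1206, 0.1991]
tool_rot: [180.0, 0.1, 153.0]
contact_force: [-0.7, -0.5, 0.6]
width: 0.0255
```

Emit:
{"method": "drive_tool", "body": {"targets": [[[0, 0, -5.64, 0.0875, 0.8875, 0, 0.7], [0, 0, -5.64, 0.0875, 0.8875, 0, 0.7], [0, 0, -5.64, 0.0875, 0.8875, 0, 0.7], [0, 0, -5.64, 0.0875, 0.8875, 0, 0.7], [0, 0, -5.64, 0.0875, 0.8875, 0, 0.7]]]}}

```text
time_s: 7.23
position: [0.5982, -0.0094, 0.1991]
tool_rot: [179.9, 0.1, 124.8]
contact_force: [-0.4, -0.7, 0.7]
width: 0.0255
```

Emit:
{"method": "drive_tool", "body": {"targets": [[[0, 0, -5.64, 0.0875, 0.8875, 0, 0.7], [0, 0, -5.64, 0.0875, 0.8875, 0, 0.7], [0, 0, -5.64, 0.0875, 0.8875, 0, 0.7], [0, 0, -5.64, 0.0875, 0.8875, 0, 0.7], [0, 0, -5.64, 0.0875, 0.8875, 0, 0.7]]]}}

```text
time_s: 7.65
position: [0.6091, 0.1017, 0.1991]
tool_rot: [179.9, -0.0, 96.7]
contact_force: [1.2, -0.5, -0.6]
width: 0.0259
```

Emit:
{"method": "drive_tool", "body": {"targets": [[[0, 0, -5.64, 0.0875, 0.8875, 0, 0.7], [0, 0, 0, 0, 0, 0, 0.7], [0, 0, 0, 0, 0, 0, 0.7], [0, 0, 0, 0, 0, 0, 0.7]]]}}

```text
time_s: 7.98
position: [0.6108, 0.1223, 0.1988]
tool_rot: [180.0, 0.0, 91.4]
contact_force: [0.2, -1.0, 0.6]
width: 0.0258
```

```bash
python3 - <<'E'
from h import *
s=sense();print(s['position'],s['tool_rot'],s['contact_force'],s['width'])
p,d=camera('wrist');save('wrist4.png',p)
P=camera_params('wrist')
hsv=cv2.cvtColor(p,cv2.COLOR_RGB2HSV).astype(int)
red=(((hsv[...,0]<5)|(hsv[...,0]>175))&(hsv[...,1]>150)&(hsv[...,2]>100))
k,l,st,c=cv2.connectedComponentsWithStats(red.astype(np.uint8))
for i in range(1,k):
    if st[i,4]>100: print(c[i],st[i],np.median(pts('wrist',d,l==i,P)[0],0).round(4))
E
```

```text
[0.61084762 0.12226603 0.1988041 ] [1.79970947e+02 3.32654880e-02 9.13606276e+01] [ 0.16692824 -0.96460943  0.58879304] 0.02578436556891536
[21.71084337 11.95783133] [  3   0  41  33 166] [0.4631 0.2501 0.1499]
[82.99602649 56.59602649] [ 64  36  41  44 755] [0.472  0.2355 0.122 ]
[317.80635167 337.55305964] [ 296  319   44   38 1291] [0.6086 0.0665 0.1408]
[426.12681159 338.47644928] [407 329  43  22 552] [0.6804 0.0676 0.1408]
```

View pics/wrist4.png

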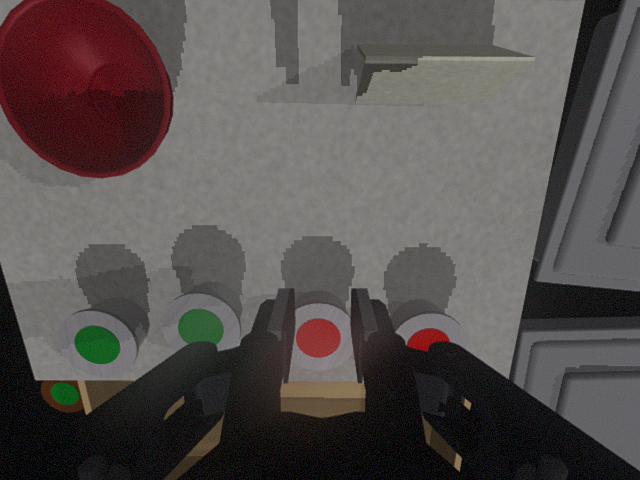

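Wrist view confirms the red pot at (318,337) between the fingers' line, greens at (97,345)/(200,327). I'll descend behind it.

Emit:
{"method": "drive_tool", "body": {"targets": [[[0, 0, 0, -0.08, 0, -0.8, 0.7], [0, 0, 0, 0, 0, -0.8, 0.7], [0, 0, 0, 0, 0, -0.7, 0.7], [0, 0, 0, 0, 0, -0.5, 0.7], [0, 0, 0, 0, 0, -0.3, 0.7]]]}}

```text
time_s: 8.45
position: [0.6076, 0.1214, 0.1192]
tool_rot: [-179.8, 0.0, 91.2]
contact_force: [-0.9, -0.2, -0.2]
width: 0.0253
```

Emit:
{"method": "drive_tool", "body": {"targets": [[[0, 0, 0, 0, 0, -0.15, 0.7], [0, 0, 0, 0, 0, 0, 0.7], [0, 0, 0, 0, 0, 0, 0.7]]]}}

```text
time_s: 8.7
position: [0.6094, 0.1224, 0.1183]
tool_rot: [179.9, -0.0, 91.3]
contact_force: [0.2, 0.2, 0.1]
width: 0.0257
```

```bash
python3 - <<'E'
from h import *
s=sense();print(s['position'],s['tool_rot'],s['contact_force'],s['width'])
p,d=camera('wrist');save('wrist5.png',p)
p,d=camera('scene');save('scene5.png',cv2.resize(p[150:350,250:450],None,fx=3,fy=3))
E
```

```text
[0.60940969 0.12237163 0.11833742] [ 1.79920979e+02 -3.21433807e-03  9.12514770e+01] [0.19193366 0.17992891 0.09836061] 0.025679686826507484
```

View pics/wrist5.png

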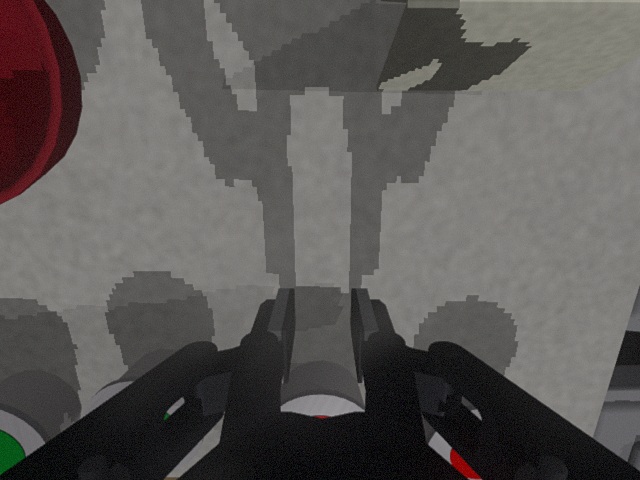

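View pics/scene5.png

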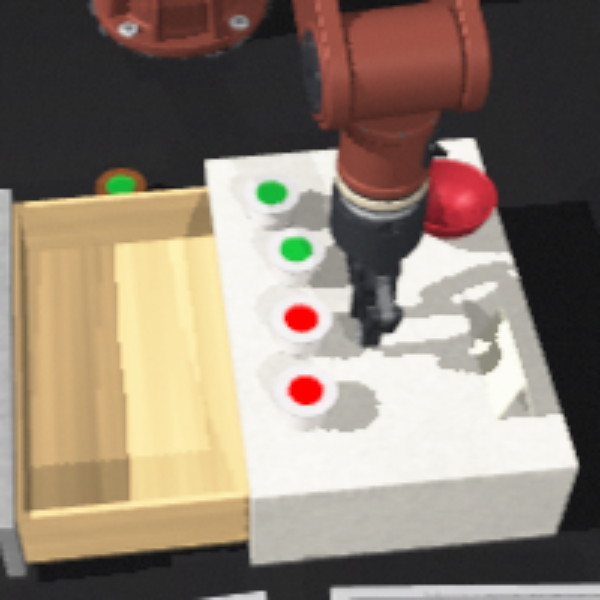

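Emit:
{"method": "drive_tool", "body": {"targets": [[[0, 0, 0, 0.004, -0.2, -0.06, 0.7], [0, 0, 0, 0.006, -0.3, 0, 0.7], [0, 0, 0, 0.006, -0.3, 0, 0.7], [0, 0, 0, 0.006, -0.3, 0, 0.7], [0, 0, 0, 0.006, -0.3, 0, 0.7]]]}}

```text
time_s: 9.22
position: [0.6095, 0.0866, 0.1163]
tool_rot: [180.0, -0.0, 91.2]
contact_force: [0.6, 0.6, -0.3]
width: 0.0252
```

Emit:
{"method": "drive_tool", "body": {"targets": [[[0, 0, 0, 0.006, -0.3, 0, 0.7], [0, 0, 0, 0.006, -0.3, 0, 0.7], [0, 0, 0, 0.006, -0.3, 0, 0.7], [0, 0, 0, 0.006, -0.2, 0, 0.7], [0, 0, 0, 0, 0, 0, 0.7]]]}}

```text
time_s: 9.63
position: [0.61, 0.0587, 0.116]
tool_rot: [-180.0, 0.0, 91.2]
contact_force: [0.7, -0.1, 0.7]
width: 0.0256
```

```bash
python3 - <<'E'
from h import *
s=sense();print(s['position'],s['tool_rot'],s['contact_force'],s['width'])
p,d=camera('scene');save('scene6.png',cv2.resize(p[150:350,250:450],None,fx=3,fy=3))
E
```

```text
[0.61003678 0.05867242 0.11601089] [-1.79997313e+02  3.54939617e-02  9.11957087e+01] [ 0.65192779 -0.07955394  0.66701775] 0.02558212622129003
```

View pics/scene6.png

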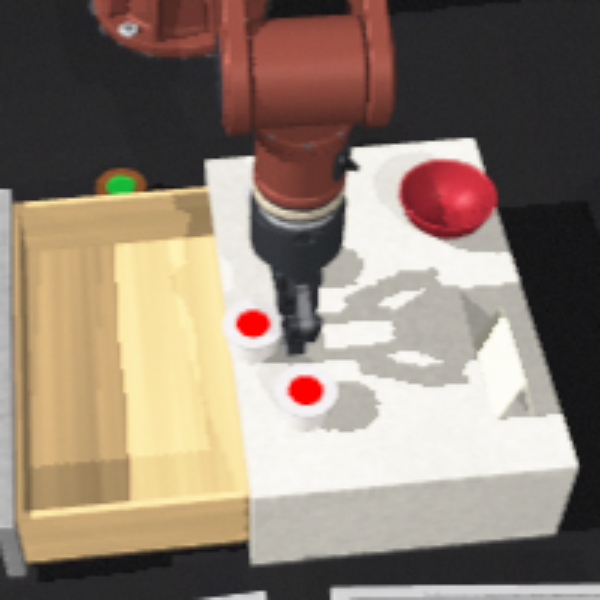

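The pot is sliding straight and the front rim is at the edge (252,330 in the crop). I keep pushing.

Emit:
{"method": "drive_tool", "body": {"targets": [[[0, 0, 0, 0.005, -0.25, 0, 0.7], [0, 0, 0, 0.005, -0.25, 0, 0.7], [0, 0, 0, 0.005, -0.25, 0, 0.7], [0, 0, 0, 0.005, -0.25, 0, 0.7], [0, 0, 0, 0.005, -0.25, 0, 0.7]]]}}

```text
time_s: 10.1
position: [0.6107, 0.0282, 0.1161]
tool_rot: [180.0, 0.0, 91.3]
contact_force: [0.3, -0.1, -0.0]
width: 0.0254
```

Emit:
{"method": "drive_tool", "body": {"targets": [[[0, 0, 0, 0.005, -0.25, 0, 0.7], [0, 0, 0, 0.005, -0.25, 0, 0.7], [0, 0, 0, 0.005, -0.25, 0, 0.7], [0, 0, 0, 0.005, -0.25, 0, 0.7], [0, 0, 0, 0.005, -0.25, 0, 0.7]]]}}

```text
time_s: 10.52
position: [0.6112, -0.0032, 0.116]
tool_rot: [-180.0, 0.0, 91.3]
contact_force: [1.0, -0.4, 0.8]
width: 0.0255
```

Emit:
{"method": "drive_tool", "body": {"targets": [[[0, 0, 0, 0.005, -0.25, 0, 0.7], [0, 0, 0, 0, 0, 0, 0.7], [0, 0, 0, 0, 0, 0, 0.7]]]}}

```text
time_s: 10.77
position: [0.6114, -0.0091, 0.1161]
tool_rot: [180.0, -0.0, 91.2]
contact_force: [0.9, -0.0, -1.1]
width: 0.0258
```

```bash
python3 - <<'E'
from h import *
s=sense();print(s['position'],s['tool_rot'],s['contact_force'],s['width'])
p,d=camera('scene');save('scene7.png',cv2.resize(p[150:350,250:450],None,fx=3,fy=3))
E
```

```text
[ 0.61137966 -0.0091226   0.11606676] [ 1.79998178e+02 -9.07079316e-03  9.12151957e+01] [ 0.92553017 -0.00128573 -1.08875874] 0.025777948474899635
```

View pics/scene7.png

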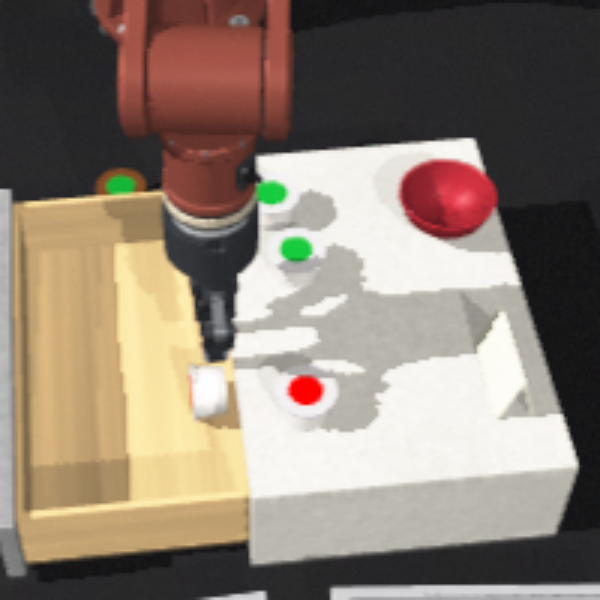

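Emit:
{"method": "drive_tool", "body": {"targets": [[[0, 0, 0, 0, 0, 0.7, 0.7], [0, 0, 0, 0, 0, 0.8, 0.7], [0, 0, 0, 0, 0, 0.8, 0.7], [0, 0, 0, 0.4, 0.73, 0.5, 0.7], [0, 0, 0, 0.4, 0.73, 0, 0.7]]]}}

```text
time_s: 11.23
position: [0.6339, 0.0278, 0.1906]
tool_rot: [179.6, 0.0, 91.2]
contact_force: [0.4, -0.7, 0.4]
width: 0.0254
```

Emit:
{"method": "drive_tool", "body": {"targets": [[[0, 0, 0, 0.41, 0.74, 0, 0.7], [0, 0, 0, 0.41, 0.74, 0, 0.7], [0, 0, 0, 0.41, 0.74, 0, 0.7], [0, 0, 0, 0.41, 0.74, 0, 0.7], [0, 0, 0, 0.4, 0.74, 0, 0.7]]]}}

```text
time_s: 11.65
position: [0.6826, 0.1218, 0.1859]
tool_rot: [-180.0, -0.0, 91.3]
contact_force: [-0.5, -0.8, 0.9]
width: 0.0258
```

Emit:
{"method": "drive_tool", "body": {"targets": [[[0, 0, 0, 0, 0, 0, 0.7], [0, 0, 0, 0, 0, 0, 0.7], [0, 0, 0, 0, 0, 0, 0.7]]]}}

```text
time_s: 11.9
position: [0.6819, 0.1203, 0.1857]
tool_rot: [-179.9, 0.0, 91.3]
contact_force: [0.0, 1.1, 0.4]
width: 0.0256
```

```bash
python3 - <<'E'
from h import *
s=sense();print(s['position'],s['tool_rot'],s['contact_force'],s['width'])
p,d=camera('top');a=cv2.resize(p[120:340,180:420],None,fx=2.5,fy=2.5)
p2,d2=camera('scene');b=cv2.resize(p2[150:350,250:450],None,fx=2.5,fy=2.5)
save('c8a.png',a);save('c8b.png',b)
for n,D in(('top',d),('scene',d2)):
    X,u,v=pts(n,D)
    q=(X[:,0]>.42)&(X[:,0]<.73)&(X[:,1]>-.18)&(X[:,1]<-.002)&(X[:,2]>.04)&(X[:,2]<.087)
    print(n,q.sum(),np.percentile(X[q],[5,50,95],axis=0).round(3))
E
```

```text
[0.68188566 0.1202516  0.18571685] [-1.79947344e+02  3.33346621e-02  9.13017354e+01] [0.01355728 1.10812758 0.44560855] 0.025586427068546417
top 508 [[ 0.53  -0.18   0.045]
 [ 0.612 -0.176  0.066]
 [ 0.712 -0.005  0.085]]
scene 324 [[ 0.564 -0.18   0.045]
 [ 0.626 -0.028  0.065]
 [ 0.709 -0.005  0.086]]
```

View pics/c8a.png

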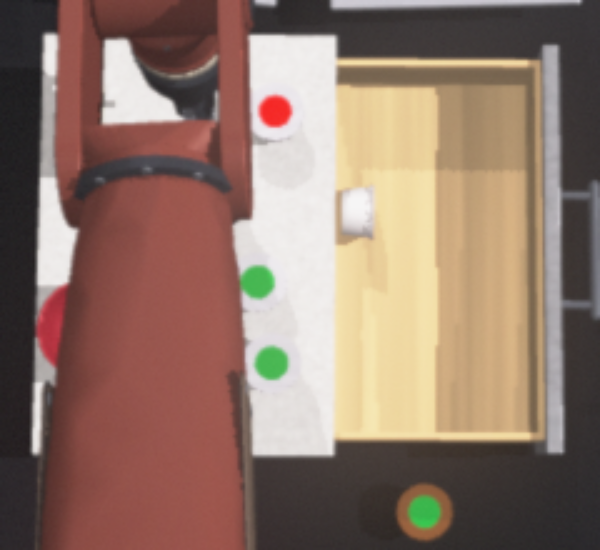

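View pics/c8b.png

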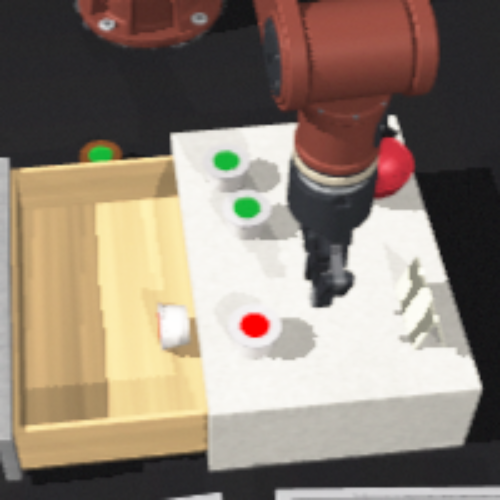

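The first pot lies on its side in the drawer at about x 0.59 (crop 357,212), clear of the second pot's drop spot. I repeat the push with the second one.

Emit:
{"method": "drive_tool", "body": {"targets": [[[0, 0, 0, 0.04, 0, -0.7, 0.7], [0, 0, 0, 0, 0, -0.8, 0.7], [0, 0, 0, 0, 0, -0.6, 0.7], [0, 0, 0, 0, 0, -0.4, 0.7], [0, 0, 0, 0, 0, -0.2, 0.7]]]}}

```text
time_s: 12.42
position: [0.6816, 0.1196, 0.1159]
tool_rot: [-179.8, 0.0, 91.2]
contact_force: [0.3, -0.6, -0.4]
width: 0.0253
```

Emit:
{"method": "drive_tool", "body": {"targets": [[[0, 0, 0, 0, 0, -0.09, 0.7], [0, 0, 0, 0, 0, 0, 0.7], [0, 0, 0, 0, 0, 0, 0.7]]]}}

```text
time_s: 12.67
position: [0.684, 0.1203, 0.1172]
tool_rot: [179.9, -0.0, 91.3]
contact_force: [-0.1, -0.0, 0.5]
width: 0.0256
```

```bash
python3 - <<'E'
from h import *
s=sense();print(s['position'],s['tool_rot'],s['contact_force'],s['width'])
p,d=camera('wrist');save('wrist9.png',p)
E
```

```text
[0.68404663 0.12030531 0.11724559] [ 1.79911909e+02 -4.12909979e-03  9.12609368e+01] [-0.10134909 -0.01778766  0.52635053] 0.025566888973737226
```

View pics/wrist9.png

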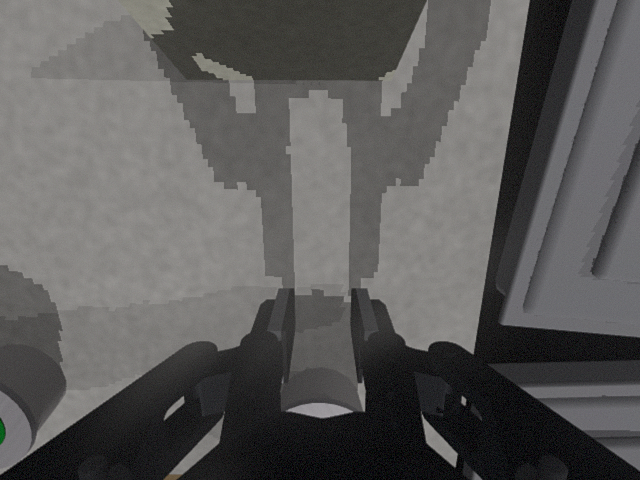

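Emit:
{"method": "drive_tool", "body": {"targets": [[[0, 0, 0, 0.004, -0.2, -0.03, 0.7], [0, 0, 0, 0.006, -0.3, 0, 0.7], [0, 0, 0, 0.006, -0.3, 0, 0.7], [0, 0, 0, 0.006, -0.3, 0, 0.7], [0, 0, 0, 0.006, -0.3, 0, 0.7]]]}}

```text
time_s: 13.13
position: [0.6842, 0.0843, 0.1158]
tool_rot: [180.0, -0.0, 91.2]
contact_force: [-0.5, 0.5, 0.3]
width: 0.0254
```

Emit:
{"method": "drive_tool", "body": {"targets": [[[0, 0, 0, 0.006, -0.3, 0, 0.7], [0, 0, 0, 0.006, -0.3, 0, 0.7], [0, 0, 0, 0.006, -0.3, 0, 0.7], [0, 0, 0, 0.006, -0.25, 0, 0.7], [0, 0, 0, 0.005, -0.25, 0, 0.7]]]}}

```text
time_s: 13.55
position: [0.6848, 0.0496, 0.1156]
tool_rot: [180.0, -0.0, 91.3]
contact_force: [0.2, 1.0, 0.1]
width: 0.026
```

Emit:
{"method": "drive_tool", "body": {"targets": [[[0, 0, 0, 0.005, -0.25, 0, 0.7], [0, 0, 0, 0.005, -0.25, 0, 0.7], [0, 0, 0, 0.005, -0.25, 0, 0.7], [0, 0, 0, 0.005, -0.25, 0, 0.7], [0, 0, 0, 0.005, -0.25, 0, 0.7]]]}}

```text
time_s: 13.97
position: [0.6853, 0.0183, 0.1154]
tool_rot: [-180.0, 0.0, 91.3]
contact_force: [-0.1, -0.4, -0.3]
width: 0.026
```

Emit:
{"method": "drive_tool", "body": {"targets": [[[0, 0, 0, 0.005, -0.25, 0, 0.7], [0, 0, 0, 0.005, -0.25, 0, 0.7], [0, 0, 0, 0.005, -0.25, 0, 0.7], [0, 0, 0, 0.005, -0.25, 0, 0.7], [0, 0, 0, 0, 0, 0, 0.7]]]}}

```text
time_s: 14.38
position: [0.686, -0.0075, 0.1155]
tool_rot: [180.0, 0.0, 91.2]
contact_force: [-0.6, -0.7, -0.2]
width: 0.0259
```

```bash
python3 - <<'E'
from h import *
s=sense();print(s['position'],s['tool_rot'],s['contact_force'],s['width'])
p,d=camera('scene');save('scene10.png',cv2.resize(p[150:350,250:450],None,fx=3,fy=3))
E
```

```text
[ 0.68597317 -0.00746131  0.1155463 ] [1.79996398e+02 3.55820828e-02 9.11981637e+01] [-0.61103936 -0.74850258 -0.15058683] 0.025898945632363925
```

View pics/scene10.png

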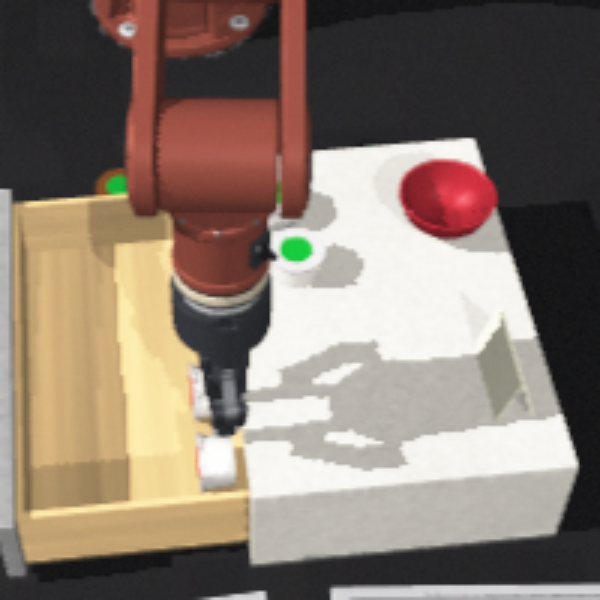

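Both pots are in the drawer, lying at crop (200,392) and (215,462). Now I go to the front of the handle.

Emit:
{"method": "drive_tool", "body": {"targets": [[[0, 0, 0, 0, 0, 0.7, 0.7], [0, 0, 0, 0, 0, 0.9, 0.7], [0, 0, 0, 0, 0, 0.9, 0.7], [0, 0, 0, -0.34, -0.88, 0.6, 0.7], [0, 0, 0, -0.34, -0.88, 0.2, 0.7]]]}}

```text
time_s: 14.85
position: [0.6712, -0.0492, 0.2023]
tool_rot: [179.6, 0.1, 91.4]
contact_force: [0.7, -0.4, 0.9]
width: 0.0254
```

Emit:
{"method": "drive_tool", "body": {"targets": [[[0, 0, 0, -0.34, -0.88, 0, 0.7], [0, 0, 0, -0.34, -0.88, 0, 0.7], [0, 0, 0, -0.34, -0.88, 0, 0.7], [0, 0, 0, -0.34, -0.88, 0, 0.7], [0, 0, 0, -0.34, -0.88, 0, 0.7]]]}}

```text
time_s: 15.27
position: [0.626, -0.1605, 0.1982]
tool_rot: [180.0, -0.0, 91.3]
contact_force: [0.1, 1.3, 0.6]
width: 0.0252
```

Emit:
{"method": "drive_tool", "body": {"targets": [[[0, 0, 0, -0.34, -0.88, 0, 0.7], [0, 0, 0, -0.34, -0.88, 0, 0.7], [0, 0, 0, -0.34, -0.88, 0, 0.7], [0, 0, 0, -0.34, -0.88, 0, 0.7], [0, 0, 0, -0.34, -0.88, 0, 0.7]]]}}

```text
time_s: 15.68
position: [0.5835, -0.2705, 0.1982]
tool_rot: [180.0, -0.0, 91.3]
contact_force: [0.2, 0.4, -0.7]
width: 0.0255
```

Emit:
{"method": "drive_tool", "body": {"targets": [[[0, 0, 0, -0.34, -0.88, 0, 0.7], [0, 0, 0, 0, 0, 0, 0.7], [0, 0, 0, 0, 0, 0, 0.7]]]}}

```text
time_s: 15.93
position: [0.5751, -0.2927, 0.1981]
tool_rot: [180.0, -0.0, 91.1]
contact_force: [-0.3, -0.8, -0.3]
width: 0.0257
```

```bash
python3 - <<'E'
from h import *
s=sense();print(s['position'],s['tool_rot'],s['contact_force'],s['width'])
P=camera_params('wrist');p,d=camera('wrist');save('wrist11.png',p)
for n,D,P in(('wrist',d,P),('top',camera('top')[1],None),):
    X,u,v=pts(n,D,None,P)
    q=(X[:,0]>.55)&(X[:,0]<.6)&(X[:,1]>-.26)&(X[:,1]<-.215)&(X[:,2]>.06)&(X[:,2]<.09)
    print(n,q.sum(),np.percentile(X[q],[5,50,95],axis=0).round(4) if q.any() else 0)
E
```

```text
[ 0.57507763 -0.29269277  0.19809697] [ 1.79985313e+02 -2.75679090e-02  9.11426154e+01] [-0.33657075 -0.76544149 -0.31902514] 0.025680665005056932
wrist 1014 [[ 0.5525 -0.2386  0.0739]
 [ 0.5748 -0.2335  0.0769]
 [ 0.5976 -0.2289  0.0785]]
top 107 [[ 0.553  -0.2381  0.0723]
 [ 0.576  -0.2334  0.0769]
 [ 0.5974 -0.229   0.081 ]]
```

View pics/wrist11.png

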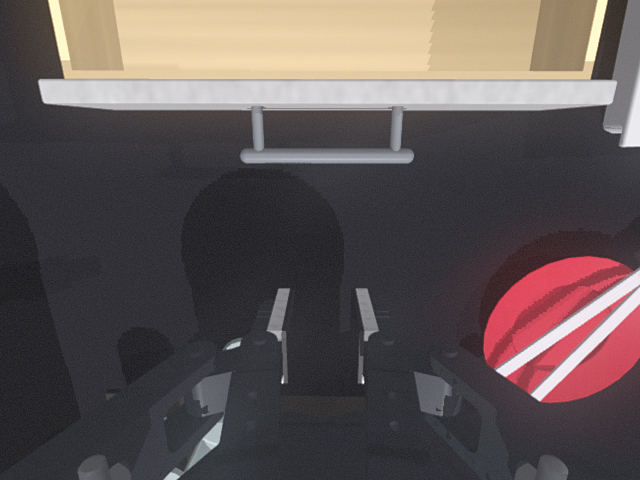

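Emit:
{"method": "drive_tool", "body": {"targets": [[[0, 0, 0, 0, 0, -0.8, 0.7], [0, 0, 0, 0, 0, -0.9, 0.7], [0, 0, 0, 0, 0, -0.9, 0.7], [0, 0, 0, 0, 0, -0.9, 0.7], [0, 0, 0, 0, 0, -0.8, 0.7]]]}}

```text
time_s: 16.45
position: [0.5757, -0.2901, 0.0892]
tool_rot: [-180.0, -0.1, 91.4]
contact_force: [0.2, 0.4, 0.3]
width: 0.0252
```

Emit:
{"method": "drive_tool", "body": {"targets": [[[0, 0, 0, 0, 0, -0.6, 0.7], [0, 0, 0, 0, 0, -0.4, 0.7], [0, 0, 0, 0, 0, -0.2, 0.7], [0, 0, 0, 0, 0, 0, 0.7], [0, 0, 0, 0, 0, 0, 0.7]]]}}

```text
time_s: 16.87
position: [0.5761, -0.2921, 0.0613]
tool_rot: [179.9, 0.0, 91.3]
contact_force: [1.2, 0.2, 0.7]
width: 0.0257
```

Emit:
{"method": "drive_tool", "body": {"targets": [[[0, 0, 0, -0.008, 0.35, 0, 0.7], [0, 0, 0, -0.008, 0.35, 0, 0.7], [0, 0, 0, -0.008, 0.35, 0, 0.7], [0, 0, 0, -0.008, 0.3, 0, 0.7], [0, 0, 0, -0.008, 0.2, 0, 0.7]]]}}

```text
time_s: 17.28
position: [0.5744, -0.2517, 0.0609]
tool_rot: [180.0, -0.0, 91.3]
contact_force: [0.3, 0.0, 0.0]
width: 0.0257
```

Emit:
{"method": "drive_tool", "body": {"targets": [[[0, 0, 0, -0.004, 0.2, 0, 0.7], [0, 0, 0, -0.004, 0.2, 0, 0.7], [0, 0, 0, -0.006, 0.25, 0, 0.7], [0, 0, 0, -0.006, 0.3, 0, 0.7], [0, 0, 0, -0.008, 0.35, 0, 0.7]]]}}

```text
time_s: 17.7
position: [0.5739, -0.2206, 0.0608]
tool_rot: [180.0, 0.0, 91.2]
contact_force: [0.4, -1.4, 1.0]
width: 0.0255
```

```bash
python3 - <<'E'
from h import *
s=sense();print(s['position'],s['tool_rot'],s['contact_force'],s['width'])
p,d=camera('scene');save('scene12.png',cv2.resize(p[150:350,200:450],None,fx=3,fy=3))
E
```

```text
[ 0.57388407 -0.22059266  0.06082218] [1.79970065e+02 3.44385149e-02 9.12316823e+01] [ 0.40163595 -1.44520751  0.95962938] 0.02553935321336194
```

View pics/scene12.png

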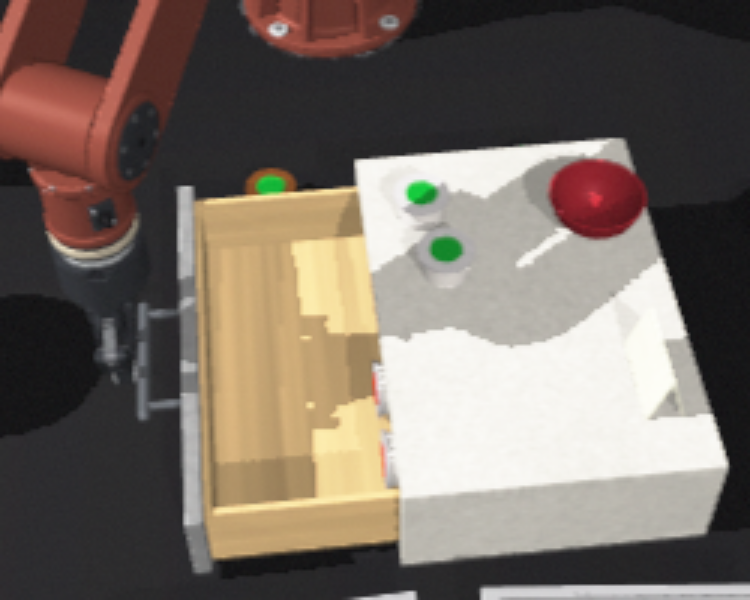

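The drawer moves with the pots, which ride under the board. I continue.

Emit:
{"method": "drive_tool", "body": {"targets": [[[0, 0, 0, -0.008, 0.35, 0, 0.7], [0, 0, 0, -0.008, 0.35, 0, 0.7], [0, 0, 0, -0.008, 0.35, 0, 0.7], [0, 0, 0, -0.008, 0.35, 0, 0.7], [0, 0, 0, -0.008, 0.35, 0, 0.7]]]}}

```text
time_s: 18.17
position: [0.5728, -0.176, 0.0605]
tool_rot: [180.0, -0.0, 91.3]
contact_force: [0.1, -1.5, -1.3]
width: 0.0255
```

Emit:
{"method": "drive_tool", "body": {"targets": [[[0, 0, 0, -0.008, 0.35, 0, 0.7], [0, 0, 0, -0.008, 0.35, 0, 0.7], [0, 0, 0, -0.008, 0.35, 0, 0.7], [0, 0, 0, -0.008, 0.35, 0, 0.7], [0, 0, 0, -0.008, 0.35, 0, 0.7]]]}}

```text
time_s: 18.58
position: [0.5718, -0.1323, 0.0606]
tool_rot: [180.0, 0.0, 91.3]
contact_force: [0.8, -1.7, -0.3]
width: 0.026
```

Emit:
{"method": "drive_tool", "body": {"targets": [[[0, 0, 0, -0.008, 0.35, 0, 0.7], [0, 0, 0, -0.008, 0.35, 0, 0.7], [0, 0, 0, -0.008, 0.35, 0, 0.7], [0, 0, 0, -0.008, 0.3, 0, 0.7], [0, 0, 0, -0.008, 0.2, 0, 0.7]]]}}

```text
time_s: 19.0
position: [0.5705, -0.0933, 0.0605]
tool_rot: [-180.0, -0.0, 91.3]
contact_force: [0.4, -0.7, 0.3]
width: 0.0258
```

Emit:
{"method": "drive_tool", "body": {"targets": [[[0, 0, 0, 0, 0.15, 0, 0.7], [0, 0, 0, 0, 0.1, 0, 0.7], [0, 0, 0, 0, 0, 0, 0.7]]]}}

```text
time_s: 19.25
position: [0.5703, -0.0875, 0.0603]
tool_rot: [-179.9, -0.0, 91.3]
contact_force: [-0.8, 0.5, 0.6]
width: 0.0256
```

Emit:
{"method": "drive_tool", "body": {"targets": [[[0, 0, 0, -0.004, 0.2, 0, 0.7], [0, 0, 0, -0.004, 0.2, 0, 0.7], [0, 0, 0, -0.004, 0.2, 0, 0.7], [0, 0, 0, -0.003, 0.15, 0, 0.7], [0, 0, 0, 0, 0, 0, 0.7]]]}}

```text
time_s: 19.67
position: [0.57, -0.0683, 0.0603]
tool_rot: [-180.0, -0.1, 91.3]
contact_force: [-0.4, -0.5, -0.2]
width: 0.0258
```

Emit:
{"method": "drive_tool", "body": {"targets": [[[0, 0, 0, 0, 0.08, 0, 0.7], [0, 0, 0, 0, 0.08, 0, 0.7], [0, 0, 0, 0, 0, 0, 0.7]]]}}

```text
time_s: 19.92
position: [0.5703, -0.065, 0.0605]
tool_rot: [-180.0, -0.0, 91.3]
contact_force: [-0.1, -0.1, -0.0]
width: 0.0258
```

Emit:
{"method": "drive_tool", "body": {"targets": [[[0, 0, 0, 0, 0.08, 0, 0.7], [0, 0, 0, 0, 0.04, 0, 0.7], [0, 0, 0, 0, 0, 0, 0.7]]]}}

```text
time_s: 20.17
position: [0.5703, -0.0623, 0.0605]
tool_rot: [-180.0, -0.0, 91.3]
contact_force: [-0.6, -1.0, 0.3]
width: 0.0259
```

```bash
python3 - <<'E'
from h import *
s=sense();print(s['position'],s['tool_rot'],s['contact_force'],s['width'])
p,d=camera('scene');save('scene13.png',cv2.resize(p[150:350,200:450],None,fx=3,fy=3))
E
```

```text
[ 0.57030715 -0.06226595  0.06053884] [-1.79996904e+02 -1.01935510e-02  9.12640431e+01] [-0.55944158 -1.00291504  0.26147196] 0.02590301372564789
```

View pics/scene13.png

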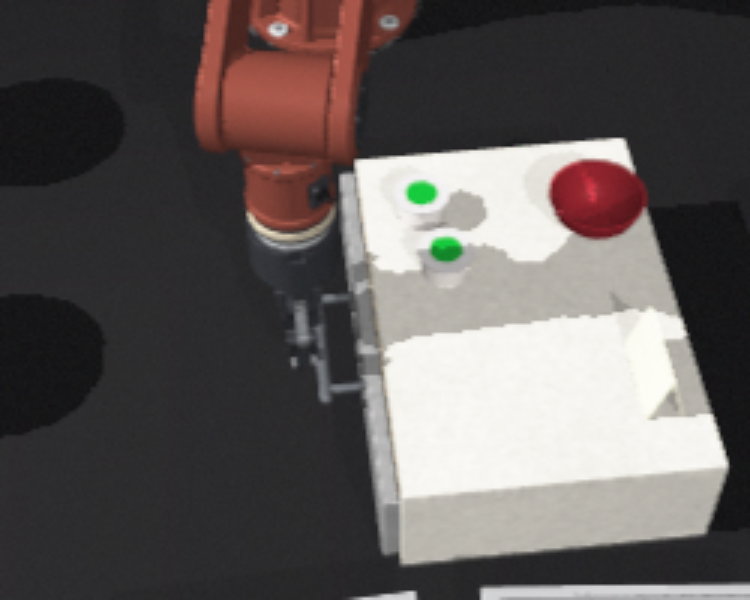

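Nearly shut, with no end-stop force yet. I go on in small steps.

Emit:
{"method": "drive_tool", "body": {"targets": [[[0, 0, 0, 0, 0.06, 0, 0.7], [0, 0, 0, 0, 0, 0, 0.7]]]}}

```text
time_s: 20.38
position: [0.5704, -0.0612, 0.0606]
tool_rot: [180.0, 0.0, 91.3]
contact_force: [0.0, -1.0, -0.1]
width: 0.0256
```

Emit:
{"method": "drive_tool", "body": {"targets": [[[0, 0, 0, 0, 0.06, 0, 0.7], [0, 0, 0, 0, 0, 0, 0.7]]]}}

```text
time_s: 20.55
position: [0.5704, -0.0611, 0.0606]
tool_rot: [180.0, 0.2, 91.3]
contact_force: [-0.2, -6.1, -0.3]
width: 0.0257
```

Emit:
{"method": "drive_tool", "body": {"targets": [[[0, 0, 0, 0, 0.06, 0, 0.7], [0, 0, 0, 0, 0, 0, 0.7]]]}}

```text
time_s: 20.72
position: [0.5704, -0.061, 0.0607]
tool_rot: [180.0, 0.3, 91.3]
contact_force: [-0.7, -9.6, -0.7]
width: 0.0257
```

Emit:
{"method": "drive_tool", "body": {"targets": [[[0, 0, 0, 0, 0.08, 0, 0.7], [0, 0, 0, 0, 0, 0, 0.7], [0, 0, 0, 0, 0, 0, 0.7]]]}}

```text
time_s: 20.97
position: [0.5704, -0.0609, 0.0607]
tool_rot: [-180.0, 0.5, 91.4]
contact_force: [-0.7, -14.6, -1.7]
width: 0.0255
```

Emit:
{"method": "drive_tool", "body": {"targets": [[[0, 0, 0, 0, -0.4, 0, 0.7], [0, 0, 0, 0, -0.7, 0, 0.7], [0, 0, 0, 0, -0.8, 0, 0.7], [0, 0, 0, 0, -0.8, 0, 0.7], [0, 0, 0, 0, -0.8, 0, 0.7]]]}}

```text
time_s: 21.38
position: [0.5705, -0.1437, 0.0606]
tool_rot: [180.0, -0.1, 91.3]
contact_force: [0.0, 0.4, -0.6]
width: 0.0257
```

Emit:
{"method": "drive_tool", "body": {"targets": [[[0, 0, 0, 0, -0.8, 0.6, 0.7], [0, 0, 0, 0, -0.8, 0.8, 0.7], [0, 0, 0, 0, -0.8, 0.8, 0.7], [0, 0, 0, 0, -0.8, 0.8, 0.7], [0, 0, 0, 0, -0.8, 0.8, 0.7]]]}}

```text
time_s: 21.8
position: [0.5704, -0.2438, 0.1565]
tool_rot: [180.0, -0.1, 91.3]
contact_force: [-0.2, 0.7, -0.9]
width: 0.0255
```

Emit:
{"method": "drive_tool", "body": {"targets": [[[0, 0, 0, 0, 0, 0, 0.7], [0, 0, 0, 0, 0, 0, 0.7], [0, 0, 0, 0, 0, 0, 0.7], [0, 0, 0, 0, 0, 0, 0.7], [0, 0, 0, 0, 0, 0, 0.7]]]}}

```text
time_s: 22.22
position: [0.5692, -0.2415, 0.1534]
tool_rot: [-179.8, -0.1, 91.3]
contact_force: [-0.6, -0.8, 0.2]
width: 0.0255
```

```bash
python3 - <<'E'
from h import *
s=sense();print(s['time_s'],s['position'],s['contact_force'])
p,d=camera('top');save('top14.png',p)
p2,d2=camera('scene');save('scene14.png',p2)
for n,D in(('top',d),('scene',d2)):
    X,u,v=pts(n,D)
    q=(X[:,0]>.55)&(X[:,0]<.6)&(X[:,1]>-.07)&(X[:,1]<-.03)&(X[:,2]>.06)&(X[:,2]<.09)
    print(n,'bar',q.sum(),np.percentile(X[q],[5,50,95],axis=0).round(4) if q.any() else 0)
    q=(X[:,0]>.55)&(X[:,0]<.6)&(X[:,1]>-.03)&(X[:,1]<.02)&(X[:,2]>.092)&(X[:,2]<.103)
    print(n,'front',np.percentile(X[q],[2,50,98],axis=0).round(4))
for n,pp,D in(('top',p,d),('scene',p2,d2)):
    hsv=cv2.cvtColor(pp,cv2.COLOR_RGB2HSV).astype(int)
    gr=((hsv[...,0]>50)&(hsv[...,0]<80)&(hsv[...,1]>150)&(hsv[...,2]>100))
    k,l,s,c=cv2.connectedComponentsWithStats(gr.astype(np.uint8))
    for i in range(1,k):
        if 30<s[i,4]<600: print(n,c[i].round(1),np.median(pts(n,D,l==i)[0],0).round(4))
E
```

```text
22.2167 [ 0.56924545 -0.24154977  0.15344552] [-0.55443382 -0.77692489  0.22922031]
top bar 109 [[ 0.5529 -0.0495  0.0717]
 [ 0.5762 -0.0446  0.0767]
 [ 0.5973 -0.0398  0.082 ]]
top front [[ 0.5514 -0.0081  0.0935]
 [ 0.5744 -0.0014  0.0979]
 [ 0.5992  0.0041  0.102 ]]
scene bar 59 [[ 0.552  -0.0503  0.0728]
 [ 0.5748 -0.0457  0.0762]
 [ 0.5967 -0.0407  0.0789]]
scene front [[ 0.5512 -0.01    0.0924]
 [ 0.5756 -0.0032  0.0966]
 [ 0.5994  0.0043  0.1008]]
top [288.2 264.9] [0.4608 0.0569 0.1418]
top [347.8 323.4] [ 0.3365 -0.0811  0.0308]
top [234.3 329.3] [0.3166 0.1828 0.0313]
scene [289.9 211.5] [ 0.334  -0.0829  0.03  ]
scene [340.  213.9] [0.4624 0.0572 0.1404]
scene [348.3 232.9] [0.5337 0.0719 0.1404]
```

View pics/top14.png

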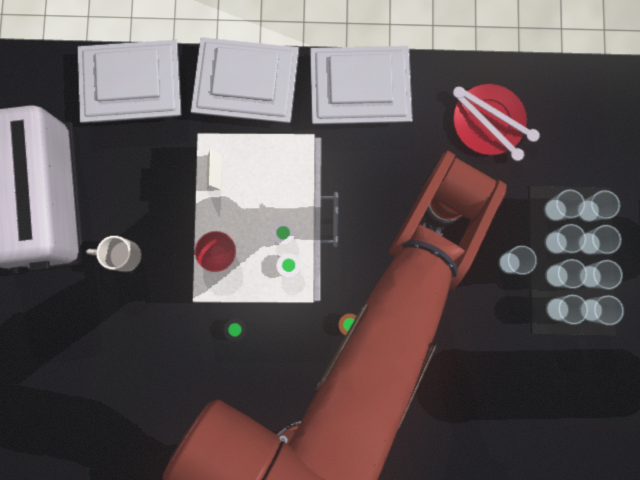

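View pics/scene14.png

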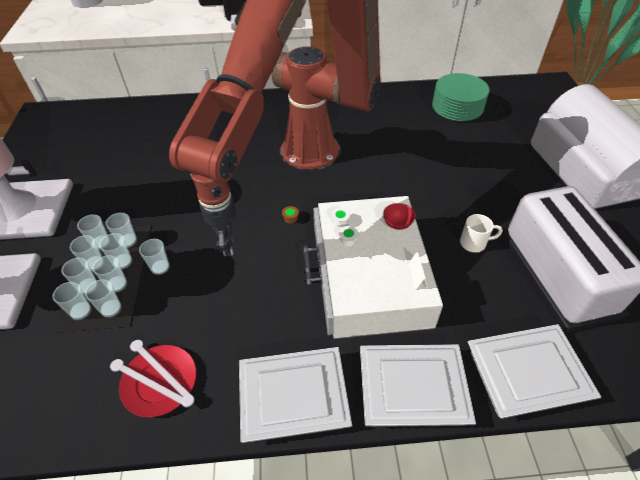

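```bash
python3 - <<'E'
import cv2
a=cv2.imread('pics/top14.png')[130:310,285:350];b=cv2.imread('pics/scene14.png')[200:340,295:375]
cv2.imwrite('pics/z15.png',cv2.hconcat([cv2.resize(a,(212,590)),cv2.resize(b,(337,590),interpolation=cv2.INTER_CUBIC)]))
E
```

```text
(no output)
```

View pics/z15.png

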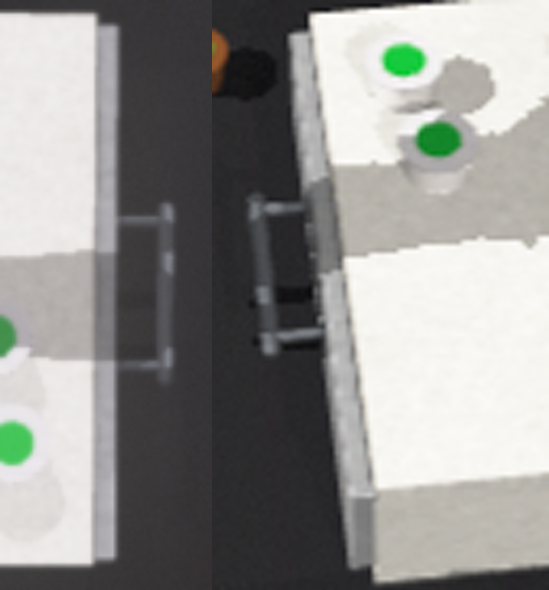

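The enlarged views show no gap between the front and the board. The drawer is shut, the green pots are unmoved, and the gripper is clear.

```bash
python3 -c "
from rig import *
print(job_done())"
```

```text
the job is handed in; nothing more can be done
None
```

The job is done and handed in at about 22 s. I pulled the drawer open by its handle to about 190 mm and pushed both red-dotted pots over the front edge one after the other. I then pushed the drawer shut until it stopped firmly, at about 15 N.

- **Drawer:** the enlarged top and scene views show no gap between the drawer front and the top board. The handle bar measured y = -0.0446 m from the top view and -0.0457 m from the scene view. I had estimated about -0.0435 m for fully shut. The difference is about the size of the 2 mm calibration tolerance.
- **Pots:** I saw both red pots fall in and come to rest on their sides in the drawer. I could not look at them again once it was shut.
- **Everything else:** the two green pots and the brown and black look-alikes measured within about 3 mm of where they started. The bowl, mug and glass look unmoved in the last pictures. No reported force passed about 15 N, and the gripper was well clear at the end.

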